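# Size a loose brass ring on the step gauge and bin it

## Robot

A 6-joint arm with a two-finger parallel gripper is mounted at the origin on the work surface. World frame = base frame: x ahead of the robot, y to its left, z up, the work surface at z = 0. Lengths are in m, angles in rad, forces in N, time in s.
With the tool pointing down it reaches from about 0.375 to 0.975 m from the base axis. Payload 3.8 kg.
Tool frame: the origin (TCP) lies on the centre line of the jaws, within the pads' length; the fingertips stand 17 mm ahead of it and the grasp point (between the pads) lies 2 mm behind it (bot.tip_extent is the distance from the TCP to the fingertips, in m); z points along the fingers, y is the line along which they close (so a half turn about z gives the same grasp; the last joint's range is limited). The gripper opens to 85 mm and grips with 20 to 120 N. Pads are 22 mm wide; open, the fingers measure 114 mm over their backs; the gripper's body (76 mm by 85 mm) begins 54 mm behind the grasp point. The pads swing forward as they close: fully open they stand 13 mm farther back than shut.
Start: joints at [1.116, 0.264, 1.604, -0, 1.274, -0.037], TCP at [0.274, 0.617, 0.248] pointing down, gripper open.
Joint ranges: [-2.63, 2.63], [-0.94, 2.18], [0.31, 2.57], [-1.31, 4.45], [0, 2.66], [-2.55, 2.55]. Speed limits (rad/s): [2.57, 2.57, 3.14, 3.14, 3.14, 3.14].

## Interface

Orientations are given as a rotation vector (axis times angle).
In Python, from workcell import readout, read_camera, finish_job, bot gives the robot as it stands.
- The arm moves only by the tool jog_arm, never from a script. Its argument "deltas" is one flat list of numbers, 7 for each row, row after row: the shift along the tool's x, y, z in m, then the turn, a rotation vector about the tool's x, y, z in degrees, then the gripper command: -1 is shut, 1 is fully open, values between are in proportion. A call has 1 to 8 rows; each row is the pose to reach, as a shift and turn from the pose commanded when the call began, along the tool's axes at that moment; what a row does not reach only later rows make up. A row lasts 1/10 s, in which the tool goes at most 50 mm and 8.59 degrees, less where a joint would pass 70% of its speed; a pose out of reach is approached as far as the arm can. A call with a gripper value outside its range is refused whole. The fingers move at their own pace and stop on an object; "squeeze" is the grip in N (left out, the last holds). Time passes only in rows, so rows that repeat a pose let the fingers close. It gives the time, the measured TCP pose, the force, the opening and the grip force at its end, in the units of the state.
- readout.read_state(): the state, without advancing time (a new reading comes with each control period).
- read_camera(name): name is "side" or "top"; returns a dict with "color" (384x512x3 uint8, blue, green, red), "fx", "fy", "cx", "cy" (pixels), "origin" and "attitude" of the camera in the world. Camera axes: x right, y down, z forward; pixel columns grow to the right and rows downward; lengths in m; the calibration is good to about 2 mm. A picture is of the moment at which its call begins. There is no depth.
- finish_job(): hands the job in; it is judged then, once.
The state is a dict: "time": time; "q": joint angles; "joint_vel": joint speeds; "joint_torque": joint torques, N m; "tool_pos": TCP position; "tcp_rot": TCP orientation; "wrist_force": force on the tool from outside, world axes, zero at the start; "torque": the same for the moment, N m; "width": opening from 0.0 (shut) to 1.0 (fully open); "grip_force": force on a finger pad.
Only numpy, scipy, OpenCV 4.12 (cv2) and the standard library are available. Lean on these libraries where they do the work, as an engineer would, in place of code of your own. Each camera call takes 0.05 s, during which the arm holds its last target. There are 200 camera calls.

## Task

Find the size of the loose brass ring lying on the black mat: slide it down over the stepped gauge and press it lightly home, never forcing it, until it sits level and fully down on the coloured step that stops it. Then take it off the gauge and lay it flat in the bin of that same colour. Leave the two rings in the grey tray and the ball valve as they are.

Things in the scene. Friction and masses are not known exactly. Their poses are not given: they have to be found in the camera images.
- gauge: stepped ring gauge, fixed: upright mandrel, wider downward in coloured steps, on a steel foot 90 x 90 x 8. Origin: centre of the foot's underside, z up. Diameters: 52 at 8-12; red 40 at 12-30, taper to 34 at 34; yellow 34 to height 42, taper to 28 at 46; blue 28 to 54, taper to 22 at 58; bare tip 22 to 66, nose taper to 10 at 74. Bare metal, a colour band round each step under its taper
- gauge_tip (a point): top of the gauge's nose, on the axis, 74 above the counter. A ring passes the steps smaller than its bore with about 1.2 play all round, so off centre or askew it can hang on an edge too high; it stops for good on the taper of the next step, whose band, just below the ring, is its size. Press it with 5 to 10 N; a push of some 20 N is forcing it
- home_blue (a point): point on the gauge's axis, 56.5 above its underside, where the centre of the underside of the ring of bore 24.4 lies when fully home on the blue step
- home_yellow (a point): point on the gauge's axis, 44.5 above its underside, where the centre of the underside of the ring of bore 30.4 lies when fully home on the yellow step
- home_red (a point): point on the gauge's axis, 32.5 above its underside, where the centre of the underside of the ring of bore 36.4 lies when fully home on the red step
- mat: black rubber counter mat, fixed, 100 x 100, 3 thick, origin at the centre of its underside; the ring to be sized lies on it, within 20 of its middle
- tray: shallow grey plastic tray with two square cells side by side along its y, fixed, 76 (x) x 144 (y) x 20 high, walls and floor 3; origin: centre of its underside. One waiting ring lies in each cell
- ring_a: one of three look-alike brass reducing rings: outside diameter 50, 16 high, 100 to 260 g. Bore 24.4, 30.4 or 36.4, a different one for each ring; which ring has which is not told: the gauge tells. Origin: centre of its underside; z = its axis, up. One of the three (it varies) lies on the black mat and is to be sized, two wait in the tray
- ring_b: one of three look-alike brass reducing rings: outside diameter 50, 16 high, 100 to 260 g. Bore 24.4, 30.4 or 36.4, a different one for each ring; which ring has which is not told: the gauge tells. Origin: centre of its underside; z = its axis, up. One of the three (it varies) lies on the black mat and is to be sized, two wait in the tray
- ring_c: one of three look-alike brass reducing rings: outside diameter 50, 16 high, 100 to 260 g. Bore 24.4, 30.4 or 36.4, a different one for each ring; which ring has which is not told: the gauge tells. Origin: centre of its underside; z = its axis, up. One of the three (it varies) lies on the black mat and is to be sized, two wait in the tray
- bin_blue: blue open-topped plastic picking bin, fixed on the counter, 128 (x) x 138 (y) outside, walls 4, floor 3 thick; back and sides 55 high, front (-x) 28 high. Origin: centre of its underside; x points to its back. It takes the rings that stop on the blue step of the gauge. The three bins stand in a row in changing order
- bin_yellow: yellow open-topped plastic picking bin, fixed on the counter, 128 (x) x 138 (y) outside, walls 4, floor 3 thick; back and sides 55 high, front (-x) 28 high. Origin: centre of its underside; x points to its back. It takes the rings that stop on the yellow step of the gauge. The three bins stand in a row in changing order
- bin_red: red open-topped plastic picking bin, fixed on the counter, 128 (x) x 138 (y) outside, walls 4, floor 3 thick; back and sides 55 high, front (-x) 28 high. Origin: centre of its underside; x points to its back. It takes the rings that stop on the red step of the gauge. The three bins stand in a row in changing order
- valve: nickel-plated ball valve, 400 g, standing loose on its end beyond the bins: round body diameter 42, 72 high, with a flat red lever rising beside it to 131; origin: centre of its underside; the lever is on its +x side, 36 from the axis. A bystander
Not all that is in view belongs to the job. Leave any red look-alike of the ring_a alone.

How it is judged:
By the outcome, as a careful person would: the job done as asked, in the order asked, and still so for the second after the job is handed in, with the robot touching nothing.
It also fails if it takes over 45 s, if anything falls off the work surface, if the arm or the gripper's body presses on something with over 40 N, if the wrist force passes 120 N, or if a joint passes its speed limit or range.

## Working session

There is one attempt and no reset: what is moved stays moved. The work goes in short steps, Python scripts to look and compute and a tool call to move; the robot and the scene stay as the last step left them, time stands still between calls to the robot, and variables do not carry over. Pictures are saved under pics/ and viewed, at most 10 in all, crops included, and the job is handed in when it is done.

Besides the shell and the picture viewer there is one more tool, called as name(argument=value, ...), one argument or row to a line, values as JSON. jog_arm: Moves the arm, as the interface text tells. Its arguments: {"type":"object","properties":{"deltas":{"type":"array"},"squeeze":{"type":"number"}},"required":["deltas"]}

```bash
mkdir -p pics; ls; cat > h.py <<'E'
import numpy as np, cv2
from workcell import readout, read_camera, finish_job, bot
from scipy.spatial.transform import Rotation as R
def rot(c):
    a=np.array(c["attitude"],float)
    return a if a.shape==(3,3) else (R.from_rotvec(a).as_matrix() if a.size==3 else R.from_quat(a).as_matrix())
def ray(c,u,v):
    d=rot(c)@np.array([(u-c["cx"])/c["fx"],(v-c["cy"])/c["fy"],1.]); return np.array(c["origin"]),d/np.linalg.norm(d)
def onz(c,u,v,z):
    o,d=ray(c,u,v); return o+d*(z-o[2])/d[2]
def proj(c,p):
    q=rot(c).T@(np.array(p)-c["origin"]); return np.array([c["fx"]*q[0]/q[2]+c["cx"],c["fy"]*q[1]/q[2]+c["cy"]])
def tri(c1,p1,c2,p2):
    o1,d1=ray(c1,*p1);o2,d2=ray(c2,*p2)
    s=np.linalg.lstsq(np.c_[d1,-d2],o2-o1,rcond=None)[0]
    a,b=o1+s[0]*d1,o2+s[1]*d2; return (a+b)/2,np.linalg.norm(a-b)
E
python3 - <<'E'
from h import *
for n in ("side","top"):
    c=read_camera(n); cv2.imwrite(f"pics/{n}0.png",c["color"])
    print(n,c["fx"],c["fy"],c["cx"],c["cy"],c["origin"],np.round(c["attitude"],4).tolist())
print(readout.read_state())
E
```

```text
pics
side 405.77279330818914 405.77279330818914 255.43446960333108 189.86849133515432 [ 0.37258976 -0.66190989  0.64621937] [-2.2024, 0.382, -0.1888]
top 408.1163066955194 408.1163066955194 260.7692054909517 196.2895552466016 [ 0.50418332 -0.00457238  1.02275623] [-2.1727, 2.1382, -0.1074]
{'time': 0.1, 'q': array([ 1.11611112e+00,  2.64686382e-01,  1.60527244e+00, -2.41198884e-05,
        1.27366518e+00, -3.68607989e-02]), 'joint_vel': array([-1.78518425e-03, -1.54869355e-03, -3.47408150e-03, -9.02883211e-04,
       -4.83875381e-04, -9.51628014e-05]), 'joint_torque': array([ 1.55107596e-04, -5.16709328e+01, -3.68589699e+01, -5.37480673e-05,
        6.42658590e-03, -2.81136232e-05]), 'tool_pos': array([0.27360404, 0.6163722 , 0.24706179]), 'tcp_rot': array([-0.6514443, -3.0728245,  0.0031033]), 'wrist_force': array([-0.60091158,  0.09561203, -0.00666664]), 'torque': array([ 0.02655548,  0.02969749, -0.01279086]), 'grip_force': 0.0, 'width': 1.00422273285638}
```

View pics/top0.png

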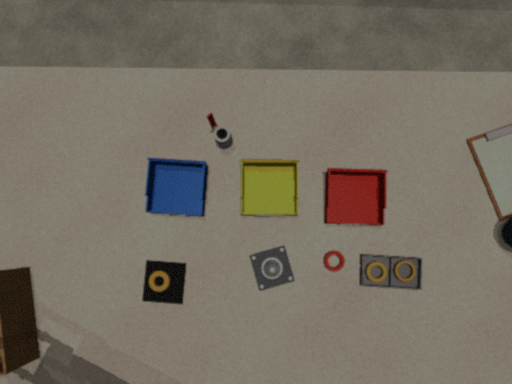

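View pics/side0.png

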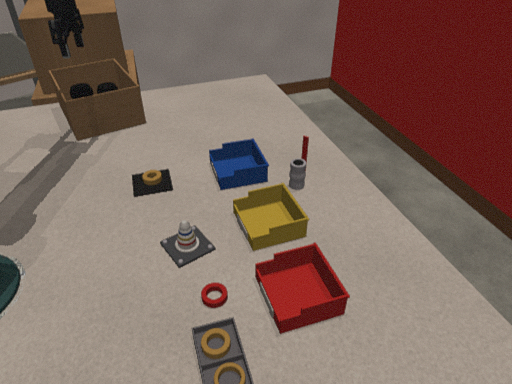

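Top view: the loose brass ring on the black mat is at (159,281). Things that could be taken for it are the tray rings at (376,271) and (404,271) and the red look-alike at (334,261). The description (brass, on the black mat) picks (159,281); the side view shows it at (151,177). The gauge is at top (272,268) / side (187,237), with the bins blue (177,187), yellow (269,188) and red (355,197).

```bash
python3 - <<'E'
from h import *
T=read_camera("top");S=read_camera("side")
def blob(c,lo,hi,box):
    x0,y0,x1,y1=box; h=cv2.cvtColor(c["color"],cv2.COLOR_BGR2HSV)
    m=np.zeros(h.shape[:2],np.uint8); m[y0:y1,x0:x1]=cv2.inRange(h,lo,hi)[y0:y1,x0:x1]
    cs,_=cv2.findContours(m,cv2.RETR_EXTERNAL,cv2.CHAIN_APPROX_NONE); k=max(cs,key=cv2.contourArea); return k
br=((12,90,60),(30,255,255))
kt=blob(T,*br,(140,262,182,302)); ks=blob(S,*br,(130,160,175,195))
et,es=cv2.fitEllipse(kt),cv2.fitEllipse(ks); print("ring",et,es)
(x,y),r=cv2.minEnclosingCircle(kt)
print("onz .019",onz(T,*et[0],.019),"enc",onz(T,x,y,.019),"OD",r*2*(T["origin"][2]-.019)/T["fx"])
# height: topmost/bottom: use side rim ellipse centre
b=cv2.boundingRect(ks);print("side bbox",b)
for z in (.003,.011,.019):
    a=onz(T,*et[0],z); print(z,a,proj(S,a))
print("tri centre",tri(T,et[0],S,es[0]))
# mat
for nm,box in (("mat",(135,255,195,310)),):
    g=T["color"].max(2); m=np.zeros_like(g); x0,y0,x1,y1=box; m[y0:y1,x0:x1]=(g[y0:y1,x0:x1]<45)*255
    k=max(cv2.findContours(m,0,1)[0],key=cv2.contourArea); q=cv2.minAreaRect(k); print(nm,q,onz(T,*q[0],.003),[np.round(onz(T,*p,.003),3)[:2].tolist() for p in cv2.boxPoints(q)])
# bins
for nm,lo,hi,box in (("blue",(100,120,50),(130,255,255),(135,145,215,225)),("yel",(22,150,80),(35,255,255),(230,145,305,225)),("red",(0,150,60),(8,255,255),(315,160,395,235))):
    k=blob(T,lo,hi,box); q=cv2.minAreaRect(k); print(nm,np.round(q[0]),np.round(q[1]),q[2],[np.round(onz(T,*p,.055),3)[:2].tolist() for p in cv2.boxPoints(q)])
up=lambda c,b,s:cv2.resize(c["color"][b[1]:b[3],b[0]:b[2]],None,fx=s,fy=s,interpolation=cv2.INTER_CUBIC)
A=[up(T,(240,240,300,300),6),up(S,(155,210,215,270),6)];B=[up(T,(130,252,190,312),4),up(S,(125,160,185,220),4)]
cv2.imwrite("pics/crop1.png",cv2.copyMakeBorder(np.vstack([np.hstack(A),np.pad(np.hstack(B),((0,0),(0,240),(0,0)))]),0,0,0,0,0))
E
```

```text
ring ((158.70436096191406, 280.70452880859375), (20.611133575439453, 21.194541931152344), 31.22648048400879) ((151.674560546875, 176.91685485839844), (14.321372032165527, 19.875537872314453), 82.18350219726562)
onz .019 [0.40940804 0.25546245 0.019     ] enc [0.40927419 0.25535779 0.019     ] OD 0.053626844570883486
side bbox (142, 170, 20, 15)
0.003 [0.40789731 0.25960744 0.003     ] [151.84058471 179.10282475]
0.011 [0.40865268 0.25753495 0.011     ] [151.77525005 177.05758512]
0.019 [0.40940804 0.25546245 0.019     ] [151.70915888 174.98866383]
tri centre (array([0.40858282, 0.25740655, 0.01157112]), np.float64(0.0002485370699992037))
mat ((163.8360595703125, 281.80328369140625), (38.74929428100586, 39.83572769165039), 5.194429397583008) [0.40546611 0.24679862 0.003     ] [[0.361, 0.297], [0.457, 0.293], [0.45, 0.196], [0.354, 0.202]]
blue [175. 187.] [58. 54.] 3.6522228717803955 [[0.574, 0.288], [0.705, 0.286], [0.697, 0.145], [0.568, 0.149]]
yel [269. 187.] [54. 56.] 90.0 [[0.703, 0.06], [0.705, -0.075], [0.574, -0.076], [0.572, 0.057]]
red [356. 196.] [59. 55.] 2.2025983333587646 [[0.556, -0.143], [0.687, -0.149], [0.683, -0.289], [0.552, -0.282]]
```

View pics/crop1.png

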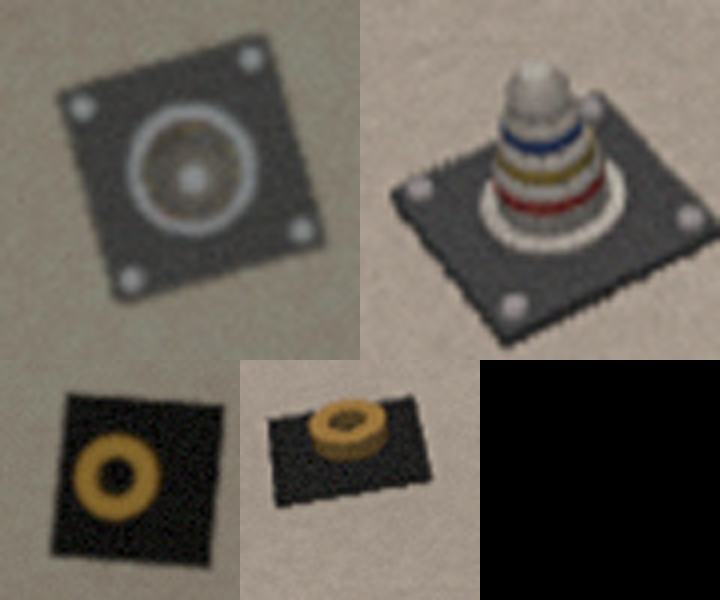

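The crop confirms the choice: a brass ring alone on the black mat, with bore roughly 22–25 mm by eye. The gauge tip is near top (272,270) / side (184.5,221), with bands blue, yellow, red downward. Next I measure the gauge axis.

```bash
python3 - <<'E'
from h import *
T=read_camera("top");S=read_camera("side")
def dark(c,box,th):
    g=c["color"].max(2); x0,y0,x1,y1=box; m=np.zeros_like(g); m[y0:y1,x0:x1]=(g[y0:y1,x0:x1]<th)*255
    return max(cv2.findContours(m,0,1)[0],key=cv2.contourArea)
for c,b in ((T,(240,235,305,300)),(S,(155,215,225,270))):
    k=dark(c,b,100); k=cv2.convexHull(k); q=cv2.approxPolyDP(k,4,True)[:,0]
    P=np.array([onz(c,*p,.008)[:2] for p in q]); print("foot corners",q.tolist(),np.round(P,4).tolist(), "mean",P.mean(0))
    m=cv2.minAreaRect(k); print("rect", m, onz(c,*m[0],.008))
# collar in top: bright ring
g=T["color"].max(2); m=np.zeros_like(g); m[250:288,252:292]=(g[250:288,252:292]>115)*255
k=max(cv2.findContours(m,0,1)[0],key=cv2.contourArea); e=cv2.fitEllipse(k); print("collar",e,onz(T,*e[0],.012), e[1][0]*(T["origin"][2]-.012)/T["fx"])
tt=(240+193/6-.5+.08,240+180/6-.5+.08); ts=(155+177/6-.4,210+65/6-.4)
print("tip",tri(T,tt,S,ts),onz(T,*tt,.074),onz(S,*ts,.074))
# colour bands in side: centroids
h=cv2.cvtColor(S["color"],cv2.COLOR_BGR2HSV)
for n,lo,hi in (("blue",(100,80,40),(130,255,255)),("red",(0,110,60),(8,255,255)),("yel",(18,90,60),(32,255,255))):
    mm=cv2.inRange(h,lo,hi)[215:255,172:205]; ys,xs=np.nonzero(mm); print(n,len(xs),xs.min()+172,xs.max()+172,xs.mean()+172,ys.mean()+215)
a=onz(T,*e[0],.012)
for z in (.012,.028,.04,.052,.074): print(z,proj(S,[a[0],a[1],z]),proj(T,[a[0],a[1],z]))
s=readout.read_state(); print(R.from_rotvec(s["tcp_rot"]).as_matrix().round(4).tolist(),s["tool_pos"])
E
```

```text
foot corners [[284, 246], [293, 281], [260, 290], [249, 256]] [[0.4981, -0.0479], [0.4136, -0.0708], [0.3906, 0.0094], [0.4722, 0.0379]] mean [ 0.44360628 -0.01784089]
rect ((271.4245300292969, 267.73583984375), (37.63679122924805, 36.94998550415039), 74.05460357666016) [ 0.44463338 -0.017671    0.008     ]
foot corners [[195, 226], [215, 248], [178, 267], [160, 242]] [[0.4744, 0.0341], [0.4994, -0.0492], [0.4133, -0.0759], [0.39, 0.0093]] mean [ 0.444295   -0.02040705]
rect ((187.41038513183594, 245.43870544433594), (33.4122314453125, 45.74755859375), 60.945396423339844) [ 0.44470967 -0.02142194  0.008     ]
collar ((271.4941711425781, 267.66162109375), (19.54645538330078, 20.02751350402832), 169.48855590820312) [ 0.44505002 -0.01778697  0.012     ] 0.048409488208700654
tip (array([ 0.44514808, -0.01765233,  0.07791955]), np.float64(0.0011167058249556454)) [ 0.44434905 -0.01761481  0.074     ] [ 0.4461977  -0.01333953  0.074     ]
blue 17 180 191 185.35294117647058 233.52941176470588
red 23 180 194 187.26086956521738 243.3913043478261
yel 30 178 193 185.53333333333333 238.2
0.012 [187.02487369 242.97871939] [271.49417114 267.66162109]
0.028 [186.26834292 237.7135723 ] [271.57581354 268.05768367]
0.04 [185.68977696 233.68698809] [271.63880241 268.3632545 ]
0.052 [185.1013671  229.59189425] [271.70335986 268.67643478]
0.074 [183.99620188 221.9003929 ] [271.8259881  269.27132736]
[[-0.914, 0.4057, -0.0004], [0.4057, 0.914, -0.0008], [0.0, -0.0009, -1.0]] [0.27375887 0.61671351 0.24777776]
```

Gauge axis from the foot, collar and tip agree at about (0.4447, -0.0177), and the tip height by triangulation is 0.078 (expected 0.074). Ring at (0.409, 0.256), mid-height 0.0116 (expected 0.011). Now moving over the ring with the jaws along world y.

jog_arm(
  deltas=[-0.034, -0.034, 0, 0, 0, -3, 1, -0.068, -0.069, 0, 0, 0, -6, 1, -0.101, -0.103, 0, 0, 0, -9, 1, -0.135, -0.137, 0, 0, 0, -12, 1, -0.169, -0.172, 0, 0, 0, -15, 1, -0.203, -0.206, 0.03, 0, 0, -18, 1, -0.237, -0.24, 0.06, 0, 0, -21, 1, -0.27, -0.275, 0.09, 0, 0, -23.9, 1],
  squeeze=30,
)

```text
time: 1.1
tool_pos: [0.4041, 0.2706, 0.1688]
tcp_rot: [-0.003, 3.14, 0.002]
wrist_force: [-0.3, -0.1, 0.3]
width: 0.996
grip_force: 0.0
```

```bash
cat > st.py <<'E'
from h import *
def show():
    s=readout.read_state(); M=R.from_rotvec(s["tcp_rot"]).as_matrix()
    print("t",round(s["time"],2),"pos",np.round(s["tool_pos"],4),"F",np.round(s["wrist_force"],1),"w",round(s["width"],3),"g",round(s["grip_force"],1)); print(M.round(3).tolist()); return s,M
def need(t):
    s,M=show(); print("need",np.round(M.T@(np.array(t)-s["tool_pos"]),4))
E
python3 -c "
from st import *
need([.409,.256,.06]); print(bot.tip_extent,[a for a in dir(bot) if a[0]!='_'])"
```

```text
t 1.1 pos [0.4041 0.2706 0.1688] F [-0.3 -0.1  0.3] w 0.996 g 0.0
[[-1.0, -0.002, 0.002], [-0.002, 1.0, 0.001], [-0.002, 0.001, -1.0]]
need [-0.0047 -0.0147  0.1088]
0.017 ['MotionError', 'tip_extent']
```

jog_arm(
  deltas=[0, 0, 0.03, 0, 0, 0, 1, 0, 0, 0.065, 0, 0, 0, 1, 0, 0, 0.098, 0, 0, 0, 1, 0, 0, 0.098, 0, 0, 0, 1, 0, 0, 0.098, 0, 0, 0, 1],
)

```text
time: 1.6
tool_pos: [0.403, 0.2719, 0.0709]
tcp_rot: [-0.001, -3.14, 0.001]
wrist_force: [0.9, -0.7, 1.1]
width: 0.999
grip_force: 0.0
```

```bash
python3 - <<'E'
from st import *
need([.409,.256,.023])
T=read_camera("top");S=read_camera("side")
up=lambda c,b,s:cv2.resize(c["color"][b[1]:b[3],b[0]:b[2]],None,fx=s,fy=s,interpolation=cv2.INTER_CUBIC)
cv2.imwrite("pics/crop2.png",np.hstack([up(T,(120,242,200,322),5),up(S,(112,120,192,200),5)]))
s=readout.read_state();p=s["tool_pos"]
for dy in (-.05,0,.05):print(proj(S,p+[0,dy,-.017]),proj(T,p+[0,dy,0]))
E
```

```text
t 1.6 pos [0.403  0.2719 0.0709] F [ 0.9 -0.7  1.1] w 0.999 g 0.0
[[-1.0, 0.001, -0.001], [0.001, 1.0, -0.001], [0.001, -0.001, -1.0]]
need [-0.006  -0.0158  0.0479]
[149.49518733 170.51167367] [166.51329456 285.14341556]
[146.77865444 160.22789508] [144.8101177  284.73963114]
[144.24552712 150.63842149] [123.14320907 284.33652148]
```

View pics/crop2.png

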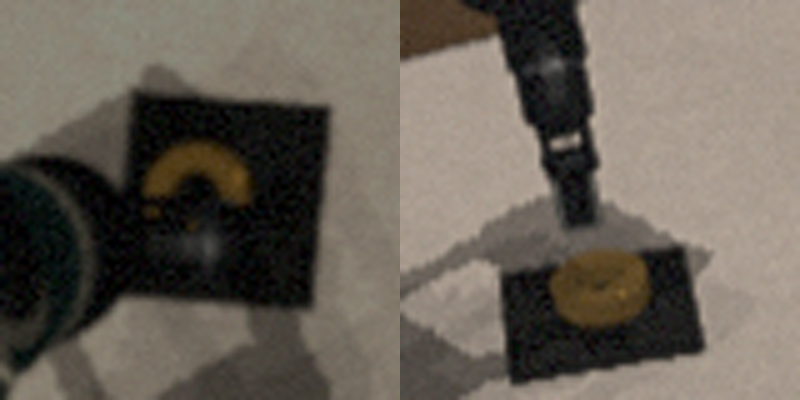

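The view shows the arm fell short of its target (speed limit), with the tool about 17 mm left of and behind the ring. I'll correct that and come down.

jog_arm(
  deltas=[-0.006, -0.016, 0, 0, 0, 0, 1, -0.006, -0.016, 0, 0, 0, 0, 1, -0.006, -0.016, 0.025, 0, 0, 0, 1, -0.006, -0.016, 0.04, 0, 0, 0, 1, -0.006, -0.016, 0.04, 0, 0, 0, 1],
)

```text
time: 2.2
tool_pos: [0.4085, 0.256, 0.0304]
tcp_rot: [-0.001, -3.14, 0.001]
wrist_force: [-0.0, -0.4, 0.5]
width: 1.0
grip_force: 0.0
```

```bash
python3 -c "
from st import *
need([.409,.256,.020])"
```

```text
t 2.2 pos [0.4085 0.256  0.0304] F [-0.  -0.4  0.5] w 1.0 g 0.0
[[-1.0, 0.001, -0.002], [0.001, 1.0, -0.001], [0.002, -0.001, -1.0]]
need [-0.0006 -0.      0.0104]
```

jog_arm(
  deltas=[0, 0, 0.006, 0, 0, 0, 1, 0, 0, 0.0105, 0, 0, 0, 0.6, 0, 0, 0.0105, 0, 0, 0, 0.2, 0, 0, 0.0105, 0, 0, 0, -0.1, 0, 0, 0.0105, 0, 0, 0, -0.1, 0, 0, 0.0105, 0, 0, 0, -0.1, 0, 0, 0.0105, 0, 0, 0, -0.1, 0, 0, 0.0105, 0, 0, 0, -0.1],
  squeeze=30,
)

```text
time: 3.0
tool_pos: [0.4099, 0.2564, 0.0211]
tcp_rot: [0.001, 3.141, 0.001]
wrist_force: [-0.4, 0.2, 6.3]
width: 0.571
grip_force: 32.1
```

```bash
python3 -c "
from st import *
show()"
```

```text
t 3.0 pos [0.4099 0.2564 0.0211] F [-0.4  0.2  6.3] w 0.571 g 32.1
[[-1.0, 0.001, 0.001], [0.001, 1.0, 0.001], [-0.001, 0.001, -1.0]]
```

jog_arm(
  deltas=[0, 0, -0.02, 0, 0, 0, -0.1, 0, 0, -0.05, 0, 0, 0, -0.1, 0, 0, -0.08, 0, 0, 0, -0.1, 0, 0, -0.105, 0, 0, 0, -0.1, 0, -0.03, -0.105, 0, 0, 0, -0.1, 0, -0.06, -0.105, 0, 0, 0, -0.1, 0, -0.09, -0.105, 0, 0, 0, -0.1, 0, -0.12, -0.105, 0, 0, 0, -0.1],
)

```text
time: 3.8
tool_pos: [0.4082, 0.1347, 0.1245]
tcp_rot: [-0.0, -3.14, 0.001]
wrist_force: [1.2, -0.4, -2.3]
width: 0.57
grip_force: 32.5
```

```bash
python3 -c "
from st import *
need([.4447,-.0177,.125])"
```

```text
t 3.8 pos [0.4082 0.1347 0.1245] F [ 1.2 -0.4 -2.3] w 0.57 g 32.5
[[-1.0, 0.0, -0.001], [0.0, 1.0, -0.001], [0.001, -0.001, -1.0]]
need [-0.0365 -0.1524 -0.0004]
```

jog_arm(
  deltas=[-0.009, -0.035, 0, 0, 0, 0, -0.1, -0.018, -0.07, 0, 0, 0, 0, -0.1, -0.027, -0.105, 0, 0, 0, 0, -0.1, -0.0365, -0.135, 0, 0, 0, 0, -0.1, -0.0365, -0.148, 0, 0, 0, 0, -0.1, -0.0365, -0.148, 0, 0, 0, 0, -0.1, -0.0365, -0.148, 0, 0, 0, 0, -0.1],
)

```text
time: 4.5
tool_pos: [0.4447, -0.0115, 0.1247]
tcp_rot: [-0.003, -3.14, -0.001]
wrist_force: [0.1, -0.3, -2.1]
width: 0.565
grip_force: 32.5
```

```bash
python3 - <<'E'
from st import *
need([.4447,-.0177,.125])
T=read_camera("top");S=read_camera("side")
up=lambda c,b,s:cv2.resize(c["color"][b[1]:b[3],b[0]:b[2]],None,fx=s,fy=s,interpolation=cv2.INTER_CUBIC)
cv2.imwrite("pics/crop3.png",np.hstack([up(T,(236,235,306,305),5),up(S,(145,180,225,270),5)[:350]]) if 0 else up(S,(145,180,225,270),6))
s=readout.read_state();p=s["tool_pos"]
print("ring bottom centre/top centre",proj(S,p-[0,0,.018]),proj(S,p-[0,0,.002]))
h=cv2.cvtColor(S["color"],cv2.COLOR_BGR2HSV); m=cv2.inRange(h,(12,90,60),(30,255,255)); m[:195]=0;m[232:]=0;m[:,:150]=0;m[:,220:]=0
k=max(cv2.findContours(m,0,1)[0],key=cv2.contourArea);print(cv2.boundingRect(k),cv2.contourArea(k))
q=rot(S).T@(p-S["origin"]);print("px per m",S["fx"]/q[2])
E
```

```text
t 4.5 pos [ 0.4447 -0.0115  0.1247] F [ 0.1 -0.3 -2.1] w 0.565 g 32.5
[[-1.0, 0.002, -0.002], [0.002, 1.0, 0.001], [0.002, 0.001, -1.0]]
need [-0.     -0.0062 -0.0003]
ring bottom centre/top centre [181.56674647 207.895031  ] [180.69674417 201.87462494]
(168, 196, 10, 19) 97.0
px per m 493.13363717136264
```

View pics/crop3.png

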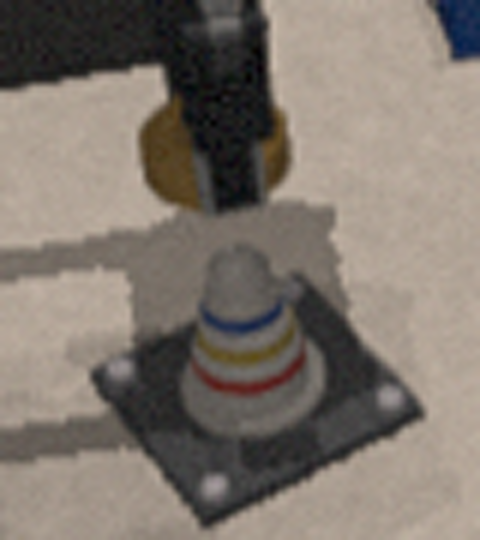

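The ring is held level: its silhouette is centred at side column 180.8 against 181.1 predicted, and the gauge tip is at column 184.6. Centring over the axis, then going down to the nose.

jog_arm(
  deltas=[0, -0.006, 0, 0, 0, 0, -0.1, 0, -0.006, 0, 0, 0, 0, -0.1, 0, -0.006, 0.01, 0, 0, 0, -0.1, 0, -0.006, 0.02, 0, 0, 0, -0.1, 0, -0.006, 0.03, 0, 0, 0, -0.1, 0, -0.006, 0.035, 0, 0, 0, -0.1, 0, -0.006, 0.035, 0, 0, 0, -0.1],
)

```text
time: 5.3
tool_pos: [0.4444, -0.0178, 0.0888]
tcp_rot: [-0.001, -3.138, -0.0]
wrist_force: [0.3, 0.0, -2.5]
width: 0.569
grip_force: 32.5
```

```bash
python3 -c "
from st import *
need([.4447,-.0177,.080])"
```

```text
t 5.3 pos [ 0.4444 -0.0178  0.0888] F [ 0.3  0.  -2.5] w 0.569 g 32.5
[[-1.0, 0.001, -0.003], [0.001, 1.0, 0.0], [0.003, 0.0, -1.0]]
need [-0.0004  0.0001  0.0088]
```

jog_arm(
  deltas=[0, 0, 0.002, 0, 0, 0, -0.1, 0, 0, 0.004, 0, 0, 0, -0.1, 0, 0, 0.006, 0, 0, 0, -0.1, 0, 0, 0.006, 0, 0, 0, -0.1],
)

```text
time: 5.7
tool_pos: [0.4456, -0.018, 0.0843]
tcp_rot: [0.001, 3.142, -0.0]
wrist_force: [-0.4, 1.0, -2.3]
width: 0.568
grip_force: 32.5
```

jog_arm(
  deltas=[0, 0, 0.002, 0, 0, 0, -0.1, 0, 0, 0.004, 0, 0, 0, -0.1, 0, 0, 0.004, 0, 0, 0, -0.1],
)

```text
time: 6.0
tool_pos: [0.4454, -0.018, 0.0801]
tcp_rot: [-0.001, -3.141, -0.0]
wrist_force: [0.5, 0.1, -2.4]
width: 0.565
grip_force: 32.5
```

jog_arm(
  deltas=[0, 0, 0.001, 0, 0, 0, -0.1, 0, 0, 0.002, 0, 0, 0, -0.1, 0, 0, 0.003, 0, 0, 0, -0.1, 0, 0, 0.003, 0, 0, 0, -0.1],
)

```text
time: 6.4
tool_pos: [0.4455, -0.018, 0.0772]
tcp_rot: [-0.001, -3.141, -0.0]
wrist_force: [0.4, -0.7, -2.1]
width: 0.569
grip_force: 32.5
```

jog_arm(
  deltas=[0, 0, 0.001, 0, 0, 0, -0.1, 0, 0, 0.001, 0, 0, 0, -0.1, 0, 0, 0.001, 0, 0, 0, -0.1],
)

```text
time: 6.7
tool_pos: [0.4456, -0.018, 0.0764]
tcp_rot: [-0.001, -3.141, 0.0]
wrist_force: [-0.4, 0.8, -2.3]
width: 0.569
grip_force: 32.5
```

jog_arm(
  deltas=[0, 0, 0.0005, 0, 0, 0, -0.1, 0, 0, 0.001, 0, 0, 0, -0.1, 0, 0, 0.001, 0, 0, 0, -0.1],
)

```text
time: 7.0
tool_pos: [0.4456, -0.018, 0.0753]
tcp_rot: [-0.001, -3.141, 0.0]
wrist_force: [-0.4, 0.3, -2.4]
width: 0.567
grip_force: 32.5
```

jog_arm(
  deltas=[0, 0, 0.0005, 0, 0, 0, -0.1, 0, 0, 0.001, 0, 0, 0, -0.1, 0, 0, 0.001, 0, 0, 0, -0.1],
)

```text
time: 7.3
tool_pos: [0.4458, -0.0182, 0.0745]
tcp_rot: [0.001, 3.141, -0.001]
wrist_force: [0.0, -0.1, -1.1]
width: 0.566
grip_force: 32.7
```

jog_arm(
  deltas=[0, 0, 0.0005, 0, 0, 0, -0.1, 0, 0, 0.001, 0, 0, 0, -0.1, 0, 0, 0.001, 0, 0, 0, -0.1],
)

```text
time: 7.6
tool_pos: [0.4459, -0.0183, 0.074]
tcp_rot: [0.001, 3.141, -0.001]
wrist_force: [-2.0, -2.6, 4.1]
width: 0.567
grip_force: 33.2
```

jog_arm(
  deltas=[0.0004, -0.0004, 0.0, 0, 0, 0, -0.1, 0.0004, -0.0004, 0.0003, 0, 0, 0, -0.1, 0.0004, -0.0004, 0.0003, 0, 0, 0, -0.1],
)

```text
time: 7.9
tool_pos: [0.4459, -0.0185, 0.0738]
tcp_rot: [0.001, 3.14, -0.0]
wrist_force: [-1.6, -1.6, 5.4]
width: 0.567
grip_force: 33.4
```

Resistance starts at TCP z 0.0745, so the ring's underside is at about 0.0565, which is blue home. The press is about 7 N. I'll let go and look.

jog_arm(
  deltas=[0, 0, 0, 0, 0, 0, 0.5, 0, 0, 0, 0, 0, 0, 0.6, 0, 0, 0, 0, 0, 0, 0.6, 0, 0, -0.03, 0, 0, 0, 0.6, 0, 0, -0.06, 0, 0, 0, 0.6, 0, 0, -0.1, 0, 0, 0, 0.6, 0, 0, -0.11, 0, 0, 0, 0.6, 0, 0, -0.11, 0, 0, 0, 0.6],
)

```text
time: 8.7
tool_pos: [0.447, -0.0185, 0.1852]
tcp_rot: [0.001, 3.137, -0.001]
wrist_force: [0.7, -0.1, -0.3]
width: 0.796
grip_force: 0.0
```

```bash
python3 - <<'E'
from st import *
show()
T=read_camera("top");S=read_camera("side")
up=lambda c,b,s:cv2.resize(c["color"][b[1]:b[3],b[0]:b[2]],None,fx=s,fy=s,interpolation=cv2.INTER_CUBIC)
cv2.imwrite("pics/crop4.png",up(S,(150,195,220,270),8))
h=cv2.cvtColor(S["color"],cv2.COLOR_BGR2HSV); m=cv2.inRange(h,(12,100,60),(30,255,255)); m[:195]=0;m[236:]=0;m[:,:150]=0;m[:,220:]=0
k=max(cv2.findContours(m,0,1)[0],key=cv2.contourArea);print(cv2.boundingRect(k),cv2.fitEllipse(k))
for z in (.0565,.0645,.0725):print(z,proj(S,[.4455,-.0182,z]))
E
```

```text
t 8.7 pos [ 0.447  -0.0185  0.1852] F [ 0.7 -0.1 -0.3] w 0.796 g 0.0
[[-1.0, 0.001, 0.005], [0.001, 1.0, -0.0], [-0.005, -0.0, -1.0]]
(173, 216, 24, 20) ((184.242431640625, 225.14271545410156), (19.224761962890625, 24.069881439208984), 80.24983978271484)
0.0565 [185.12849685 228.1151613 ]
0.0645 [184.72941715 225.32819597]
0.0725 [184.32574296 222.50914513]
```

View pics/crop4.png

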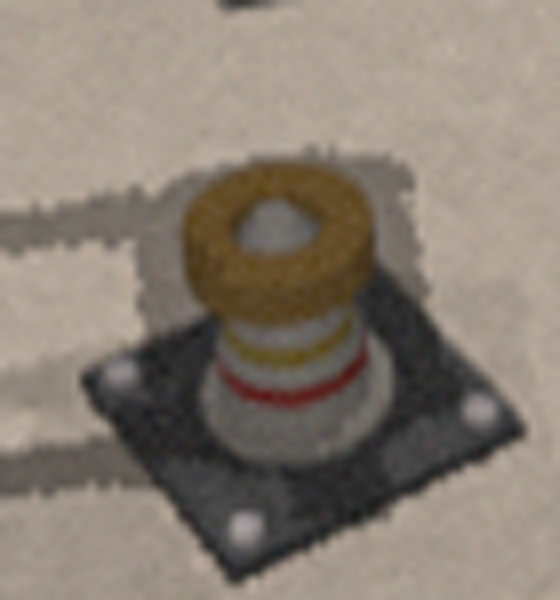

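The ring sits level on the gauge: centre at side (184.2,225.1) against (184.7,225.3) predicted for home_blue. The yellow and red bands are clear below it, and blue is right under/behind the ring. Regrasping.

jog_arm(
  deltas=[0, 0, 0.04, 0, 0, 0, 0.6, 0, 0, 0.08, 0, 0, 0, 0.6, 0.001, 0, 0.105, 0, 0, 0, 0.6, 0.001, 0, 0.1095, 0, 0, 0, 0.6, 0.001, 0, 0.1095, 0, 0, 0, 0.6, 0.001, 0, 0.1095, 0, 0, 0, 0.2, 0.001, 0, 0.1095, 0, 0, 0, -0.1, 0.001, 0, 0.1095, 0, 0, 0, -0.1],
)

```text
time: 9.6
tool_pos: [0.4455, -0.0185, 0.075]
tcp_rot: [0.001, 3.139, -0.0]
wrist_force: [-0.1, 0.5, 1.0]
width: 0.569
grip_force: 31.6
```

jog_arm(
  deltas=[0, 0, 0, 0, 0, 0, -0.1, 0, 0, 0, 0, 0, 0, -0.1, 0, 0, 0, 0, 0, 0, -0.1],
)

```text
time: 9.9
tool_pos: [0.4455, -0.0185, 0.0748]
tcp_rot: [0.001, 3.139, -0.0]
wrist_force: [-0.3, 1.0, 6.8]
width: 0.571
grip_force: 32.1
```

Gripped. Lifting straight off, to clear the nose.

jog_arm(
  deltas=[0, 0, -0.01, 0, 0, 0, -0.1, 0, 0, -0.02, 0, 0, 0, -0.1, 0, 0, -0.035, 0, 0, 0, -0.1, 0, 0, -0.055, 0, 0, 0, -0.1, 0, 0, -0.075, 0, 0, 0, -0.1, 0, 0, -0.075, 0, 0, 0, -0.1],
)

```text
time: 10.5
tool_pos: [0.4462, -0.0186, 0.1517]
tcp_rot: [0.001, 3.136, -0.001]
wrist_force: [0.4, -0.6, -2.1]
width: 0.567
grip_force: 32.2
```

```bash
python3 -c "
from st import *
need([.637,.217,.15])"
```

```text
t 10.5 pos [ 0.4462 -0.0186  0.1517] F [ 0.4 -0.6 -2.1] w 0.567 g 32.2
[[-1.0, 0.001, 0.005], [0.001, 1.0, -0.001], [-0.005, -0.001, -1.0]]
need [-0.1906  0.2357  0.0026]
```

jog_arm(
  deltas=[-0.024, 0.03, 0, 0, 0, 0, -0.1, -0.051, 0.063, 0, 0, 0, 0, -0.1, -0.078, 0.096, 0, 0, 0, 0, -0.1, -0.105, 0.129, 0, 0, 0, 0, -0.1, -0.132, 0.162, 0, 0, 0, 0, -0.1, -0.159, 0.195, 0, 0, 0, 0, -0.1, -0.19, 0.236, 0, 0, 0, 0, -0.1, -0.19, 0.236, 0, 0, 0, 0, -0.1],
)

```text
time: 11.3
tool_pos: [0.6367, 0.222, 0.1466]
tcp_rot: [-0.004, 3.141, 0.003]
wrist_force: [-0.5, -0.7, -2.5]
width: 0.569
grip_force: 32.4
```

```bash
python3 - <<'E'
from st import *
need([.637,.217,.023])
S=read_camera("side"); cv2.imwrite("pics/side5.png",cv2.resize(S["color"][60:240,130:330],None,fx=3,fy=3))
E
```

```text
t 11.3 pos [0.6367 0.222  0.1466] F [-0.5 -0.7 -2.5] w 0.569 g 32.4
[[-1.0, -0.002, 0.001], [-0.002, 1.0, 0.002], [-0.001, 0.002, -1.0]]
need [-0.0002 -0.0053  0.1236]
```

View pics/side5.png

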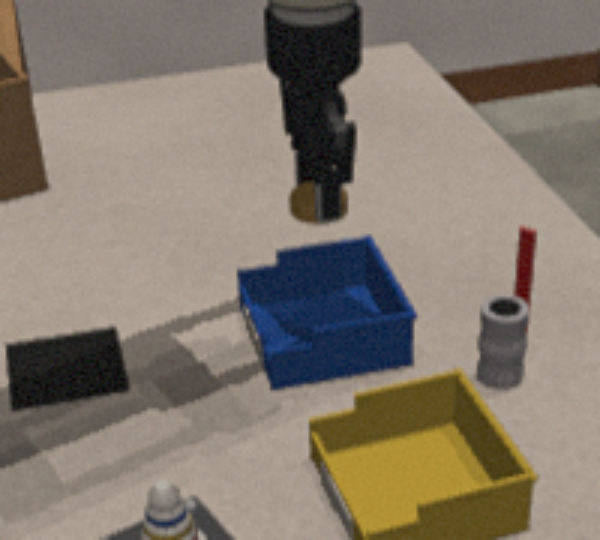

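The ring is held over the blue bin, valve untouched. Lowering.

jog_arm(
  deltas=[0, -0.003, 0.02, 0, 0, 0, -0.1, 0, -0.003, 0.05, 0, 0, 0, -0.1, 0, -0.003, 0.08, 0, 0, 0, -0.1, 0, -0.003, 0.1, 0, 0, 0, -0.1, 0, -0.003, 0.115, 0, 0, 0, -0.1, 0, -0.003, 0.12, 0, 0, 0, -0.1, 0, -0.003, 0.12, 0, 0, 0, -0.1],
)

```text
time: 12.05
tool_pos: [0.6336, 0.2138, 0.0278]
tcp_rot: [-0.002, -3.14, 0.001]
wrist_force: [0.3, 0.1, -1.8]
width: 0.569
grip_force: 32.4
```

```bash
python3 -c "
from st import *
need([.637,.217,.022])"
```

```text
t 12.05 pos [0.6336 0.2138 0.0278] F [ 0.3  0.1 -1.8] w 0.569 g 32.4
[[-1.0, 0.001, -0.002], [0.001, 1.0, -0.001], [0.002, -0.001, -1.0]]
need [-0.0034  0.0032  0.0058]
```

jog_arm(
  deltas=[0, 0, 0.003, 0, 0, 0, -0.1, 0, 0, 0.005, 0, 0, 0, -0.1, 0, 0, 0.006, 0, 0, 0, -0.1, 0, 0, 0.006, 0, 0, 0, -0.1],
)

```text
time: 12.45
tool_pos: [0.6347, 0.2146, 0.0231]
tcp_rot: [0.001, 3.141, 0.0]
wrist_force: [-0.1, 1.3, -1.6]
width: 0.571
grip_force: 32.4
```

jog_arm(
  deltas=[0, 0, 0.001, 0, 0, 0, -0.1, 0, 0, 0.002, 0, 0, 0, -0.1, 0, 0, 0.002, 0, 0, 0, -0.1],
)

```text
time: 12.75
tool_pos: [0.6348, 0.2147, 0.0223]
tcp_rot: [0.001, 3.141, 0.0]
wrist_force: [-3.2, -0.2, 7.3]
width: 0.568
grip_force: 33.2
```

On the floor of the bin. Release and rise.

jog_arm(
  deltas=[0, 0, 0, 0, 0, 0, 0.3, 0, 0, 0, 0, 0, 0, 0.6, 0, 0, 0, 0, 0, 0, 0.6, 0, 0, -0.03, 0, 0, 0, 0.6, 0, 0, -0.07, 0, 0, 0, 0.6, 0, 0, -0.11, 0, 0, 0, 0.6, 0, 0, -0.15, 0, 0, 0, 0.6, 0, 0, -0.18, 0, 0, 0, 0.6],
)

```text
time: 13.55
tool_pos: [0.6353, 0.2148, 0.2038]
tcp_rot: [0.001, 3.138, 0.001]
wrist_force: [-0.0, -0.2, 0.1]
width: 0.8
grip_force: 0.0
```

jog_arm(
  deltas=[0.1, -0.04, -0.01, 0, 0, 0, 0.6, 0.1, -0.1, -0.02, 0, 0, 0, 0.6, 0.1, -0.15, -0.02, 0, 0, 0, 0.6, 0.1, -0.15, -0.02, 0, 0, 0, 0.6, 0.1, -0.15, -0.02, 0, 0, 0, 0.6],
)

```text
time: 14.05
tool_pos: [0.533, 0.0606, 0.2212]
tcp_rot: [0.007, 3.141, -0.003]
wrist_force: [-0.8, 0.3, 0.7]
width: 0.797
grip_force: 0.0
```

```bash
python3 - <<'E'
from st import *
show()
T=read_camera("top");S=read_camera("side")
a=cv2.resize(S["color"][100:250,120:320],None,fx=2,fy=2);b=cv2.resize(T["color"][110:310,130:430],None,fx=1.3,fy=1.3)[:300,:400]
b=np.pad(b,((0,300-b.shape[0]),(0,0),(0,0)));cv2.imwrite("pics/end.png",np.hstack([a,b]))
h=cv2.cvtColor(S["color"],cv2.COLOR_BGR2HSV); m=cv2.inRange(h,(12,90,60),(30,255,255)); M=np.zeros_like(m);M[135:192,205:270]=m[135:192,205:270]
k=max(cv2.findContours(M,0,1)[0],key=cv2.contourArea);print(cv2.boundingRect(k),cv2.fitEllipse(k)[0],proj(S,[.6348,.2147,.011]))
E
```

```text
t 14.05 pos [0.533  0.0606 0.2212] F [-0.8  0.3  0.7] w 0.797 g 0.0
[[-1.0, 0.005, 0.001], [0.005, 1.0, -0.002], [-0.001, -0.002, -1.0]]
(229, 162, 17, 12) (235.54054260253906, 166.86990356445312) [237.4451039  169.42443701]
```

View pics/end.png

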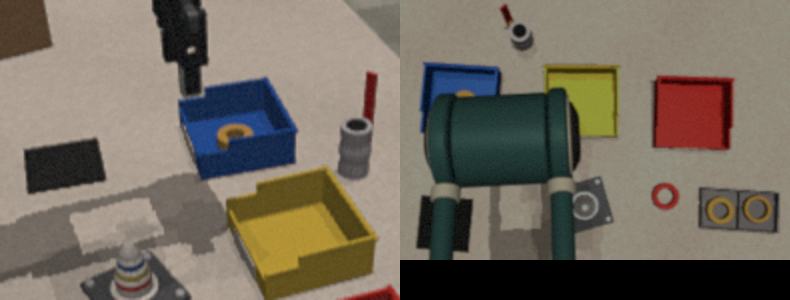

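The ring lies flat in the blue bin (side about (236,167)). The gauge is bare, the tray rings and valve are undisturbed, and the arm is clear.

```bash
python3 -c "
from h import *
print(finish_job())"
```

```text
the job is handed in; nothing more can be done
None
```

The ring stopped fully home on the blue step (bore 24.4) under a press of about 7–8 N and now lies flat in the blue bin; the job is handed in, with about 14 s used of the 45 s limit.

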